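# Swap packs in a charging box with a hidden catch

## Task

The lid button of the charging box has failed, so open it by hand: take the red release pin from its park socket, push it straight down into the yellow-ringed access hole until the hidden catch lets the smoked lid spring up, and afterwards put the pin back in its park socket. Free every charged pack (green lamps) from its bay by pinching its two orange side tabs together and set it, without dropping it, inside the black carrier tray; the flat packs (red lamp) that wait on the bench go into free bays, tabs towards the front and back of the box, pressed home so that they click in. When all are in place, push the lid fully shut until the catch holds it; leave the screw carton and the oil bottle where they are.

Things in the scene. Friction and masses are not known exactly. Their poses are not given: they have to be found in the camera images.
- charging_box: dark grey charging box, fixed, 187 x 186 x 55 mm without its lid; origin on the bench under the middle of three bays, x from the console (front) to the hinge (back), z up. Bays at y = +56, 0, -56 mm; their floor is 18 mm, the deck round them 46 mm above the bench. The flat console, 55 mm high, spans x = -127 to -64 mm and holds the access hole and the park socket
- access_hole (a point): centre of the yellow-ringed access hole at the level of the console's top; 10 mm wide, straight down; axes as the box. The hidden catch's tail lies about 25 mm below: pressed down 7 to 12 mm with 2 to 6 N it frees the lid; it springs back when the pin is withdrawn
- park_socket (a point): centre of the red-ringed park socket, at the level of the console's top; 9 mm wide, straight down, 55 mm deep, axes as the box
- lid_hinge (a point): middle of the lid's hinge line, at the back of the box 50 mm above the bench; axes as the box, the hinge runs along y
- lid_front (a point): point on the lid: on the outer face of its flat top plate, 105 mm from the hinge line and 52 mm above the lid's rim, in the middle of the width and 17 mm short of the front edge; its z axis is the outward normal of that plate
- box_lid (a joint): angle of the smoked clear lid (dome 122 x 186 x 52 mm), rad: 0 shut, 2.0 open, leaning back. A strut drives it open with about 2 N at the front edge, damped, in 2 to 3 s. To shut it, push its outside from behind, then down on top near the front edge; the last few mm snap over the catch at 10 to 15 N. Caught, it stays below 0.025
- catch (a joint): angle of the hidden catch, rad: 0 at rest (holding the lid when shut), about 0.2 lets the lid go, about 0.3 with the pin fully in, 0.5 its stop
- release_pin: red release pin, standing upright in the park socket at the start; origin at the centre of the underside of its collar (26 mm wide, 4 mm thick), z up. Below it a round steel shank, 6 mm thick and 37 mm long; above it a flat grip 12 mm thick (its x), 30 mm wide (its y), from 4 to 46 mm above the origin
- charged_a: charged battery pack (three green lamps on top), upright in a bay, or absent; black with orange band, 40 (x) x 34 (y) x 73 mm, 0.2 kg; origin under its middle, z up. Orange sprung tabs on its +x and -x faces, 24 mm wide, 38 to 66 mm above the origin, 54 mm over both; pinched (5 N a side) to 43 mm, their barbs let go of the deck and it lifts straight up; 28 mm clears the deck
- charged_b: as charged_a, in another bay, or absent
- charged_c: as charged_a, in another bay, or absent
- flat_a: flat battery pack (one red lamp), standing on the bench, or absent; made as charged_a. Its foot, the lowest 30 mm, is 30 x 30 mm, the barbs at 9 to 16 mm height stand 52 mm over both, 41 mm when pinched. A bay is 46 mm (box x) by 35 mm (box y) wide: lowered pinched to the bay's floor and let go, the barbs spring out under the deck
- flat_b: as flat_a, or absent
- carrier_tray: black loose tray with steel end handles, 120 (x) x 256 (y) x 16 mm, walls 4 mm, floor 4 mm, 0.6 kg; origin under its middle, z up. Room for three packs in a row along y, 70 mm apart
- screw_carton: small brown carton, 52 x 84 x 45 mm, to be left alone
- oil_bottle: small amber oil bottle with a red spout, 38 mm wide and 117 mm tall, to be left alone

How it is judged:
On the way, in this order (a step that is already met when the one before it is completed fails the run):
1. the catch is tripped by the pin, held through the access hole (value of joint catch above 0.17 rad and contact force between release_pin and catch above 0.5 N and horizontal distance between release_pin and access_hole below 0.012 m), for 0.1 s.
2. the lid has sprung open (value of joint box_lid above 1.3 rad), for 0.2 s.
3. every charged pack is in the carrier tray and every flat pack sits home in a bay (x of charged_a in the frame of carrier_tray between -0.056 and 0.056 m and y of charged_a in the frame of carrier_tray between -0.124 and 0.124 m and z of charged_a in the frame of carrier_tray between -0.01 and 0.04 m and x of charged_b in the frame of carrier_tray between -0.056 and 0.056 m and y of charged_b in the frame of carrier_tray between -0.124 and 0.124 m and z of charged_b in the frame of carrier_tray between -0.01 and 0.04 m and x of charged_c in the frame of carrier_tray between -0.056 and 0.056 m and y of charged_c in the frame of carrier_tray between -0.124 and 0.124 m and z of charged_c in the frame of carrier_tray between -0.01 and 0.04 m and x of flat_a in the frame of charging_box between -0.007 and 0.007 m and y of flat_a in the frame of charging_box between -0.062 and 0.062 m and z of flat_a in the frame of charging_box between 0.01 and 0.021 m and x of flat_b in the frame of charging_box between -0.007 and 0.007 m and y of flat_b in the frame of charging_box between -0.062 and 0.062 m and z of flat_b in the frame of charging_box between 0.01 and 0.021 m and angle between each of flat_a, flat_b's own z axis and vertical below 0.1 rad), for 0.2 s.
4. the lid is shut on its catch (value of joint box_lid below 0.03 rad and value of joint catch below 0.08 rad), for 0.3 s.
At the end, for the whole second after the job is handed in: Charged packs rest in the tray (origin within 56 mm in x, 124 mm in y of its middle, under 40 mm high); flat packs home in bays (under 3 mm off the floor); lid shut (under 0.03 rad), catch at rest (under 0.08); pin in its park socket (within 6 mm, collar within 5 mm of the console, tilt under 0.15) (all of step 3 and all of step 4 and horizontal distance between release_pin and park_socket below 0.006 m and z of release_pin in the frame of park_socket below 0.005 m and angle between release_pin's own z axis and vertical below 0.15 rad and linear speed of each of charged_a, charged_b, charged_c, flat_a, flat_b, carrier_tray below 0.02 m/s); the robot touches nothing.
It fails at once if a pack is dropped (falls free faster than 0.8 m/s, that is from more than 3 cm) ((linear speed of charged_a above 0.8 m/s and contact force between the fingers and charged_a below 0.1 N) or (linear speed of charged_b above 0.8 m/s and contact force between the fingers and charged_b below 0.1 N) or (linear speed of charged_c above 0.8 m/s and contact force between the fingers and charged_c below 0.1 N) or (linear speed of flat_a above 0.8 m/s and contact force between the fingers and flat_a below 0.1 N) or (linear speed of flat_b above 0.8 m/s and contact force between the fingers and flat_b below 0.1 N)).
It fails at once if the screw carton or the oil bottle is moved by more than 20 mm (distance of any of screw_carton, oil_bottle from where it was at the start of the episode above 0.02 m).
Of charged_a, charged_b, charged_c only 2 to 3 are there at a start; the rules pass over those that are not, and their reading is None.
Of flat_a, flat_b only 1 to 2 are there at a start; the rules pass over those that are not, and their reading is None.
At some moment in a run one of carrier_tray may be knocked a few centimetres aside while the robot is not near it.
It also fails if it takes over 210 s, if anything falls off the work surface, if the arm or the gripper's body presses on something with over 40 N, if the wrist force passes 120 N, or if a joint passes its speed limit or range.

## Robot

A 6-joint arm with a two-finger parallel gripper is mounted at the origin on a cart in front of the work surface, level with it; the furniture and walls round the work are solid. World frame = base frame: x ahead of the robot, y to its left, z up, the work surface at z = 0. Lengths are in m, angles in rad, forces in N, time in s.
With the tool pointing down it reaches from about 0.425 to 1.125 m from the base axis. Payload 14.9 kg.
Tool frame: the origin (TCP) lies on the centre line of the jaws, within the pads' length; the fingertips stand 19 mm ahead of it and the grasp point (between the pads) is the TCP; z points along the fingers, y is the line along which they close (so a half turn about z gives the same grasp; the last joint's range is limited). The gripper opens to 91 mm and grips with 3 to 60 N. Pads are 32 mm wide; open, the fingers measure 118 mm over their backs; the gripper's body (76 mm by 178 mm) begins 60 mm behind the grasp point.
Start: joints at [1.186, 0.379, 1.734, -0, 1.028, -0.033], TCP at [0.241, 0.657, 0.233] pointing down, gripper open.
Joint ranges: [-2.77, 2.77], [-0.74, 2.19], [0, 2.66], [-1.06, 4.2], [0.31, 2.87], [-3.08, 3.08]. Speed limits (rad/s): [1.89, 1.89, 2.39, 3.14, 3.14, 3.14].

## Interface

Orientations are given as a unit quaternion [x, y, z, w].
In Python, from rig import ctrl gives the robot as it stands. Calls block until the motion is done:
- ctrl.move_to(position, orientation): joint-space move of the TCP to a pose.
- ctrl.line_to(position, rotation=None, max_speed=0.15, force_limit=None): straight line of the TCP; rotation=None keeps the orientation; max_speed is the mean speed in m/s. With force_limit (N) it stops when the force on the tool has changed by that much, and returns True; else False.
- ctrl.set_joints(angles): joint-space move.
- ctrl.set_gripper(opening, squeeze=None): finger opening in m; squeeze is the grip in N (None keeps the last); returns when the fingers have stopped.
- ctrl.pause(seconds).
- ctrl.ik(position, orientation): joint angles nearest the present ones, or None.
- ctrl.camera(name): name is "scene" or "top" or "wrist"; returns a dict with "color" (384x512x3 uint8, red, green, blue), "fx", "fy", "cx", "cy" (pixels), "k1" (the pictures are not rectified: a ray, as slopes to the right and down, at radius r is drawn at 1 + k1 r^2 times it, then the intrinsics apply), "position" and "orientation" of the camera in the world. Camera axes: x right, y down, z forward; pixel columns grow to the right and rows downward; lengths in m; the calibration is good to about 2 mm. A picture is of the moment at which its call begins. There is no depth.
A pose or a line that the arm cannot do raises ctrl.MotionError and nothing moves.
- ctrl.finish_job(): hands the job in; it is judged then, once.
Readings, each from a call of its own:
- ctrl.read_time(): time.
- ctrl.read_qpos(): joint angles.
- ctrl.read_dq(): joint speeds.
- ctrl.read_joint_efforts(): joint torques, N m.
- ctrl.read_tool_pos(): TCP position.
- ctrl.read_eef_rot(): TCP orientation.
- ctrl.read_wrist_force(): force on the tool from outside, world axes, zero at the start.
- ctrl.read_ft_torque(): the same for the moment, N m.
- ctrl.read_gripper_width(): finger opening in m.
- ctrl.read_grasp_force(): force on a finger pad.
Only numpy, scipy, OpenCV 4.12 (cv2) and the standard library are available. Lean on these libraries where they do the work, as an engineer would, in place of code of your own. Each camera call takes 0.05 s, during which the arm holds its last target. There are 200 camera calls.

## Working session

There is one attempt and no reset: what is moved stays moved. The work goes in short steps, each a Python script; the robot and the scene stay as the last script left them, time stands still between calls to the robot, and variables do not carry over. Pictures are saved under pics/ and viewed, at most 15 in all, crops included, and the job is handed in when it is done.

```bash
ls; mkdir -p pics
cat > h.py <<'E'
import numpy as np, cv2
from rig import ctrl
from scipy.spatial.transform import Rotation as R
def cam(n,save=None):
    c=ctrl.camera(n)
    if save: cv2.imwrite(f'pics/{save}.png',c['color'][:,:,::-1])
    return c
def ray(c,u,v):
    K=np.array([[c['fx'],0,c['cx']],[0,c['fy'],c['cy']],[0,0,1]])
    p=np.array([(u-c['cx'])/c['fx'],(v-c['cy'])/c['fy']]);q=p.copy()
    for _ in range(30): q=p/(1+c['k1']*(q@q))
    return np.array(c['position']),R.from_quat(c['orientation']).as_matrix()@np.array([q[0],q[1],1])
def onz(c,u,v,z):
    o,d=ray(c,u,v); return o+d*(z-o[2])/d[2]
def proj(c,P):
    p=R.from_quat(c['orientation']).as_matrix().T@(np.array(P)-c['position']);q=p[:2]/p[2];q=q*(1+c['k1']*(q@q))
    return q[0]*c['fx']+c['cx'],q[1]*c['fy']+c['cy']
def down(a): # tool down, closing line (tool y) at world angle a
    y=np.array([np.cos(a),np.sin(a),0]);z=np.array([0,0,-1.]);x=np.cross(y,z)
    return R.from_matrix(np.c_[x,y,z]).as_quat()
E
python3 - <<'E'
from h import *
for n in('scene','top','wrist'):
    c=cam(n,n+'0'); print(n,c['fx'],c['cx'],c['cy'],c['k1'],c['position'],R.from_quat(c['orientation']).as_matrix().round(3).tolist())
    cv2.imwrite(f'pics/{n}0b.png',cv2.resize(c['color'][:,:,::-1],(800,600),interpolation=cv2.INTER_CUBIC))
print(ctrl.read_time(),ctrl.read_eef_rot())
E
```

```text
pics
rig.py
scene 444.88829412833434 247.88967892112865 192.34684419126765 -0.17852489642285477 [-0.22853814 -0.60094031  0.8562921 ] [[0.664, -0.456, 0.593], [-0.748, -0.398, 0.531], [-0.007, -0.796, -0.605]]
top 400.7376640262893 243.89926659242053 194.08391478877525 -0.1050977930954235 [ 0.30566351 -0.05662099  1.14932364] [[0.554, -0.814, 0.172], [-0.832, -0.543, 0.111], [0.003, -0.205, -0.979]]
wrist 321.53646781111144 257.19495632411247 191.858645920407 -0.032289124744445924 [0.16960899 0.68373847 0.38473892] [[0.344, 0.905, 0.252], [0.939, -0.331, -0.094], [-0.001, 0.268, -0.963]]
0.15 [ 1.74976795e-01  9.84572473e-01 -4.02485775e-04 -7.31153427e-05]
```

View pics/top0b.png

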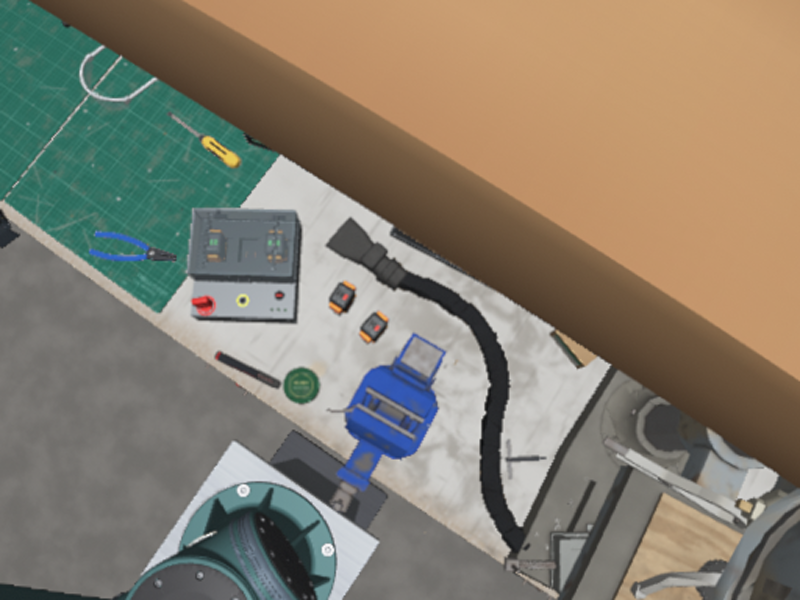

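View pics/scene0b.png

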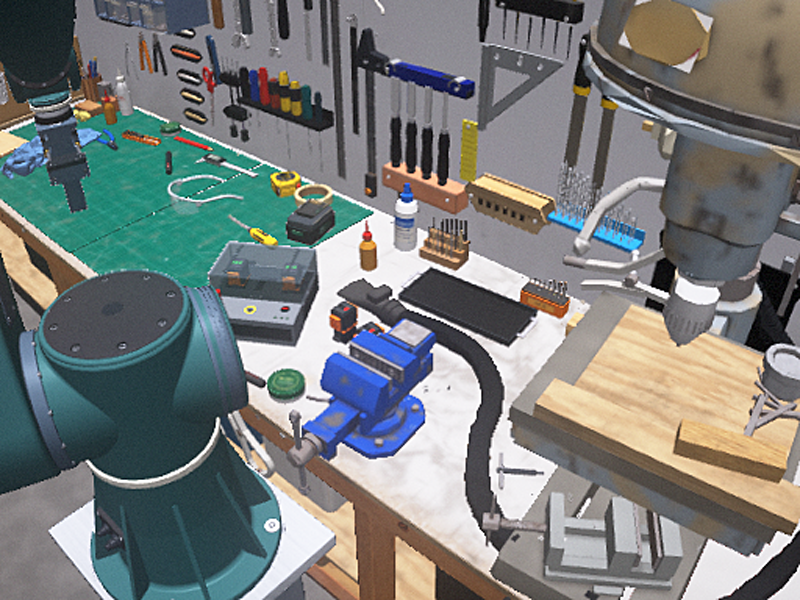

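Top view: box at (245,265) in the 800-px picture, console toward the robot, yellow hole (242,300), pin (203,303), charged packs in the outer bays, middle bay empty; flats at (342,297) and (374,326). The tray is visible only in the scene view (465,305), and the oil bottle is at (368,248).

Run:
```python
from h import *
s=1/1.5625
t=ctrl.camera('top');sc=ctrl.camera('scene')
for n,u,v,z in[('hole',242,300,.055),('redbtn',279,295,.055),('pintop',203,303,.09),('flatL',342,297,.073),('flatR',374,326,.073),('boxFL',190,318,.055),('boxFR',296,322,.055),('boxBL',192,210,.1),('boxBR',299,211,.1),('chL',214,243,.09),('chR',274,243,.09),('vise',390,410,.1),('tray?',392,232,.016),('brown?',572,350,.045)]:
    print('top',n,onz(t,u*s,v*s,z).round(3))
for n,u,v,z in[('hole',250,311,.055),('redbtn',284,310,.055),('trayFar',432,268,.016),('trayL',400,293,.016),('trayNear',517,342,.016),('trayR',540,310,.016),('oilbase',368,268,0),('visetop',412,335,.15),('driverblk',445,262,0),('brown',550,300,.0),('glueblue',405,245,0),('yellow',580,320,.02),('flat',345,320,.073)]:
    print('scene',n,onz(sc,u*s,v*s,z).round(3))
```

```text
top hole [0.365 0.279 0.055]
top redbtn [0.409 0.229 0.055]
top pintop [0.32  0.323 0.09 ]
top flatL [0.466 0.129 0.073]
top flatR [0.454 0.054 0.073]
top boxFL [0.286 0.338 0.055]
top boxFR [0.386 0.175 0.055]
top boxBL [0.445 0.439 0.1  ]
top boxBR [0.549 0.277 0.1  ]
top chL [0.418 0.372 0.09 ]
top chR [0.478 0.282 0.09 ]
top vise [ 0.348 -0.05   0.1  ]
top tray? [0.632 0.132 0.016]
top brown? [ 0.619 -0.263  0.045]
scene hole [0.361 0.276 0.055]
scene redbtn [0.406 0.229 0.055]
scene trayFar [0.742 0.141 0.016]
scene trayL [0.63  0.134 0.016]
scene trayNear [ 0.657 -0.13   0.016]
scene trayR [ 0.769 -0.111  0.016]
scene oilbase [0.669 0.259 0.   ]
scene visetop [ 0.421 -0.07   0.15 ]
scene driverblk [0.798 0.148 0.   ]
scene brown [ 0.83 -0.1   0.  ]
scene glueblue [0.792 0.259 0.   ]
scene yellow [ 0.789 -0.19   0.02 ]
scene flat [0.445 0.105 0.073]
```

Run:
```python
import cv2
a=cv2.imread('pics/scene0.png')[140:270,130:390]
cv2.imwrite('pics/s_crop.png',cv2.resize(a,(800,400),interpolation=cv2.INTER_CUBIC))
```

```text
(no output)
```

View pics/s_crop.png

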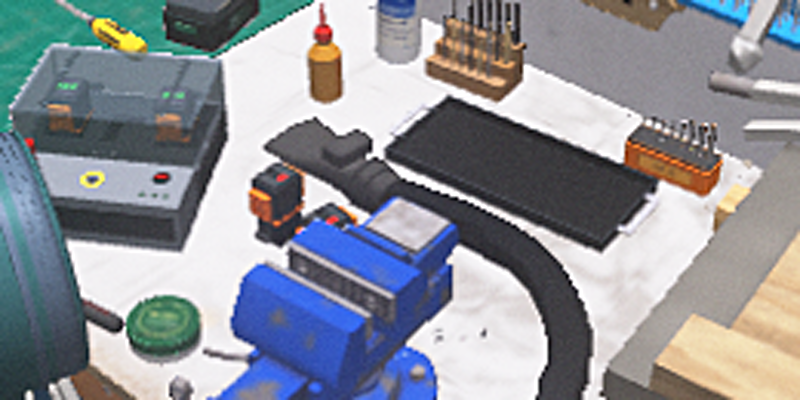

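Run:
```python
from h import *
a=np.radians(123)
c1=None
for n,p in(('w1',[.41,.31,.32]),('w2',[.47,.11,.32]),('w3',[.70,.01,.36])):
    ctrl.move_to(p,down(a if n!='w3' else np.pi/2)); ctrl.pause(.3); c=cam('wrist',n)
    np.save(f'{n}.npy',{k:v for k,v in c.items()},allow_pickle=True)
    print(n,c['position'],ctrl.read_qpos(),ctrl.read_time())
ims=[cv2.imread(f'pics/{n}.png') for n in('w1','w2','w3')]
cv2.imwrite('pics/w12.png',cv2.resize(np.vstack(ims[:2]),(800,600)) if 0 else np.hstack([cv2.resize(i,(400,300)) for i in ims[1:]]))
cv2.imwrite('pics/w1b.png',cv2.resize(ims[0],(800,600),interpolation=cv2.INTER_CUBIC))
```

```text
w1 [0.34598368 0.26972833 0.4722457 ] [ 6.02545436e-01 -2.29499815e-02  2.04212194e+00  2.38369039e-05
  1.12259944e+00 -1.54453396e+00] 2.0667
w2 [0.40599974 0.07011086 0.47234102] [ 1.82883902e-01 -8.18888573e-02  2.09769448e+00  1.68854465e-05
  1.12589339e+00 -1.96491687e+00] 3.2667
w3 [0.62333636 0.01109945 0.5127016 ] [-1.85225426e-02  2.63570319e-01  1.64611687e+00 -2.88328086e-05
  1.23159181e+00 -1.58991398e+00] 4.6167
```

View pics/w1b.png

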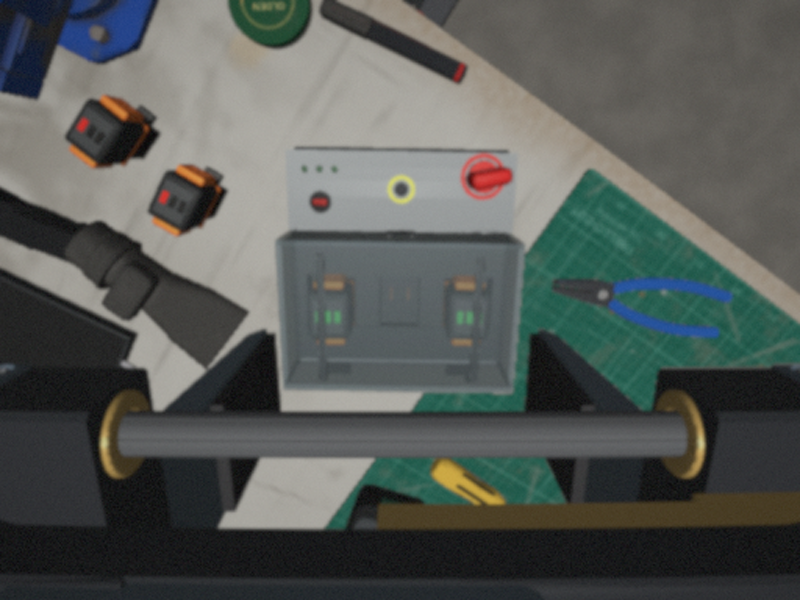

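View pics/w12.png

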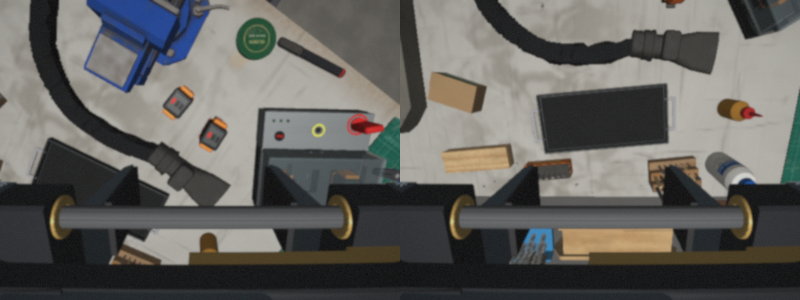

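Wrist views (800-px scale): console corners about (288,149)/(515,151), yellow ring (401,189), park socket ring (482,177) with the pin's grip pointing sideways; flats at (110,130) and (187,198). Right-hand wrist view shows the tray (w3 605,117), the carton (457,92) and the bottle (740,110).

Run:
```python
from h import *
L=lambda n:np.load(f'{n}.npy',allow_pickle=True).item()
def blobs(m,amin=8):
    n,l,s,ce=cv2.connectedComponentsWithStats(m.astype(np.uint8))
    return [(ce[i],s[i,4],(l==i)) for i in range(1,n) if s[i,4]>=amin]
c=L('w1');hsv=cv2.cvtColor(c['color'],cv2.COLOR_RGB2HSV);H,S,V=[hsv[...,i].astype(int) for i in range(3)]
for ce,a,_ in blobs((abs(H-29)<6)&(S>90)&(V>90)): 
    print('yellow',ce.round(1),a,onz(c,*ce,.055).round(4))
for ce,a,m in blobs(((H<6)|(H>174))&(S>110)&(V>90)):
    ys,xs=np.where(m); print('red',ce.round(1),a,xs.min(),xs.max(),ys.min(),ys.max(),onz(c,*ce,.055).round(4))
m=((V>100)&(H>95)&(H<140)).astype(np.uint8);m[:, :170]=0;m[160:]=0
m=cv2.morphologyEx(m,cv2.MORPH_CLOSE,np.ones((25,25)));m=cv2.morphologyEx(m,cv2.MORPH_OPEN,np.ones((9,9)))
b=max(blobs(m),key=lambda t:t[1]);ct=cv2.findContours(b[2].astype(np.uint8),0,2)[0][0]
P=np.array([onz(c,*p,.055)[:2] for p in ct[:,0]],np.float32)*1000
r=cv2.minAreaRect(P);print('console',r)
v=c['color'].copy();v[cv2.morphologyEx(b[2].astype(np.uint8),cv2.MORPH_GRADIENT,np.ones((2,2)))>0]=(0,255,0)
A=cv2.resize(v[70:170,170:350],(720,400),interpolation=cv2.INTER_NEAREST)
c=L('w2');hsv=cv2.cvtColor(c['color'],cv2.COLOR_RGB2HSV);H,S,V=[hsv[...,i].astype(int) for i in range(3)]
print([(proj(c,(.466,.129,.073)))])
for ce,a,m in blobs((H>7)&(H<18)&(S>140)&(V>100)):
    ct=cv2.findContours(m.astype(np.uint8),0,2)[0][0]
    print('or',ce.round(1),a,onz(c,*ce,.06).round(4))
for ce,a,m in blobs(((H<6)|(H>174))&(S>110)&(V>90),4): print('red2',ce.round(1),a,onz(c,*ce,.073).round(4))
B=cv2.resize(c['color'][100:200,190:310],(480,400),interpolation=cv2.INTER_CUBIC)
cv2.imwrite('pics/d1.png',np.hstack([cv2.resize(A,(440,244)),cv2.resize(B,(293,244))])[:,:,::-1])
c=L('w3');V=c['color'].max(2);m=(V<70).astype(np.uint8);m[:100]=0;m[205:]=0;m[:,:160]=0;m[:,360:]=0
m=cv2.morphologyEx(m,cv2.MORPH_OPEN,np.ones((7,7)))
b=max(blobs(m),key=lambda t:t[1]);ct=cv2.findContours(b[2].astype(np.uint8),0,2)[0][0]
P=np.array([onz(c,*p,.012)[:2] for p in ct[:,0]],np.float32)*1000;print('tray',cv2.minAreaRect(P))
for n,u,v in(('carton',73,118),('bottle',432,142)):print(n,onz(c,u,v,.045))
```

```text
yellow [256.6 120.8] 81 [0.3652 0.2812 0.055 ]
yellow [ 65.8 281.5] 12 [0.7139 0.1702 0.055 ]
yellow [318.6 315.8] 8 [0.5561 0.5177 0.055 ]
yellow [298.5 319. ] 8 [0.5775 0.4953 0.055 ]
red [293.6  46.1] 47 290 297 41 51 [0.2667 0.2703 0.055 ]
red [52.5 79.4] 54 49 56 75 84 [0.4605 0.0394 0.055 ]
red [311.  112.5] 507 296 327 99 126 [0.319  0.3332 0.055 ]
red [104.5 125.9] 47 101 108 122 130 [0.4766 0.1205 0.055 ]
red [204.4 129. ] 47 200 209 127 131 [0.4101 0.2307 0.055 ]
console ((372.50872802734375, 285.75335693359375), (80.67998504638672, 185.00936889648438), 33.0527458190918)
[(np.float64(270.34594215233494), np.float64(169.97305863340347))]
or [238.9 117.1] 122 [0.4333 0.0604 0.06  ]
or [216.  145.8] 78 [0.4797 0.055  0.06  ]
or [281.  157.5] 129 [0.4468 0.1334 0.06  ]
or [262.8 188. ] 71 [0.4937 0.1361 0.06  ]
or [268.5 320.1] 51 [0.6609 0.2566 0.06  ]
red2 [437.6  93.3] 41 [0.2776 0.2454 0.073 ]
red2 [221.8 128.3] 36 [0.4552 0.0504 0.073 ]
red2 [466.6 160.3] 590 [0.3187 0.3311 0.073 ]
red2 [267.6 172.3] 37 [0.4703 0.1278 0.073 ]
red2 [357.9 173.9] 42 [0.4093 0.2252 0.073 ]
tray ((699.6801147460938, 16.041412353515625), (115.26882934570312, 252.0978240966797), 5.097854137420654)
carton [ 0.64407767 -0.25359008  0.045     ]
bottle [0.67779912 0.26661859 0.045     ]
```

View pics/d1.png

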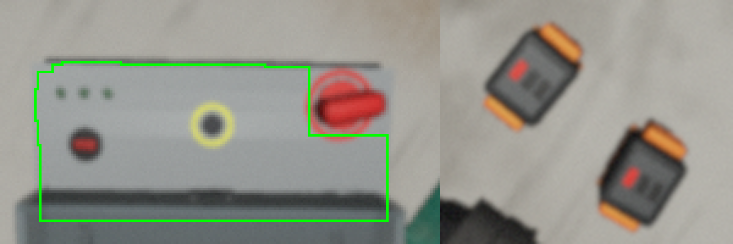

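Run:
```python
from h import *
c1=np.load('w1.npy',allow_pickle=True).item()
print('ring w1',onz(c1,309.5,112.5,.055))
ctrl.move_to([.407,.348,.2],down(np.radians(123)));ctrl.pause(.3);c=cam('wrist','w4');np.save('w4.npy',c,allow_pickle=True)
hsv=cv2.cvtColor(c['color'],cv2.COLOR_RGB2HSV);H,S,V=[hsv[...,i].astype(int) for i in range(3)]
n,l,s,ce=cv2.connectedComponentsWithStats(((abs(H-29)<6)&(S>90)&(V>90)).astype(np.uint8))
for i in range(1,n):
    if s[i,4]>60:
        x,y,w,h=s[i,:4];print('yel',ce[i],s[i],onz(c,*ce[i],.055),onz(c,x+(w-1)/2,y+(h-1)/2,.055))
m=((H<6)|(H>174))&(S>110)&(V>80)
n,l,s,ce=cv2.connectedComponentsWithStats(m.astype(np.uint8));
for i in range(1,n):
    if s[i,4]>60: print('red',ce[i],s[i])
i=max(range(1,n),key=lambda i:s[i,4]);x,y,w,h=s[i,:4]
cv2.imwrite('pics/d2.png',cv2.resize(c['color'][y-20:y+h+20,x-30:x+w+20],None,fx=8,fy=8,interpolation=cv2.INTER_CUBIC)[:,:,::-1]);print('crop origin',x-30,y-20)
```

```text
ring w1 [0.32002622 0.33156211 0.055     ]
yel [219.02604167 107.296875  ] [208  95  24  25 192] [0.3654962 0.28074   0.055    ] [0.3650441  0.28096291 0.055     ]
red [271.92207792   5.7012987 ] [268   0  10  14  77]
red [295.58892922  94.80127042] [ 274   75   45   41 1102]
red [  2.39726027 114.17808219] [  0 108   7  14  73]
red [145.63043478 118.94565217] [139 116  14   7  92]
crop origin 244 55
```

View pics/d2.png

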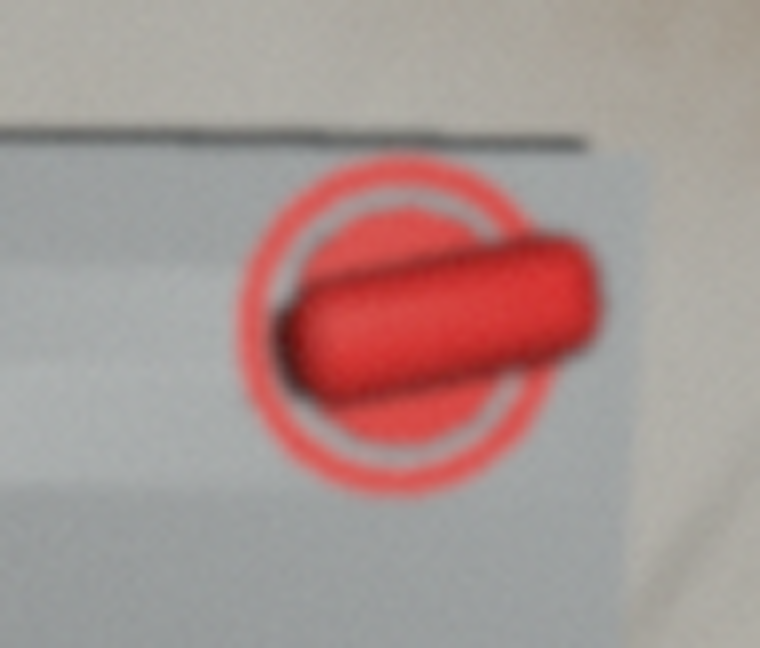

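Close-up: socket ring centre at about (293.2,95.2) px; the grip's top centre at about (299.4,94.5), turned about 11.5° from the box's y.

Run:
```python
from h import *
c=np.load('w4.npy',allow_pickle=True).item()
f=lambda u,v,z:onz(c,u/8+243.5,v/8+54.5,z)
S=f(397,325,.055);T=f(447,320,.101);print('sock',S,'top',T)
for a,b in(((310,285),(545,238)),((340,405),(570,355))):
    d=f(*b,.101)-f(*a,.101);print(np.degrees(np.arctan2(d[1],d[0]))-90)
# socket plumb check, box coordinates
u=np.array([.838,.5454]);o=np.array([.365,.281])+.0955*u
d=S[:2]-o;print('box',o,d@u,d@[-u[1],u[0]])
```

```text
sock [0.32064833 0.330518   0.055     ] top [0.32121756 0.33060044 0.101     ]
44.03344682508333
45.07579819920838
box [0.445029  0.3330857] -0.10563142925236149 0.06568548489865814
```

```bash
cat >> h.py <<'E'
U=np.array([.838,.5454]);W=np.array([-.5454,.838]);YAW=np.radians(33.05)
HOLE=np.array([.3652,.2809]);O=HOLE+.0955*U
def box(x,y): return O+x*U+y*W
E
python3 - <<'E'
from h import *
P=np.array([.3211,.3305]);a=np.radians(44.5)
ctrl.set_gripper(.036,25)
ctrl.move_to([*P,.16],down(a)); print(ctrl.line_to([*P,.083],max_speed=.06,force_limit=12))
ctrl.set_gripper(.0,25); print(ctrl.read_gripper_width(),ctrl.read_tool_pos(),ctrl.read_wrist_force())
ctrl.line_to([*P,.135],max_speed=.06)
q=down(YAW+np.pi/2)
ctrl.move_to([*HOLE,.135],q); print(ctrl.read_gripper_width(),ctrl.read_wrist_force(),ctrl.read_tool_pos())
r=ctrl.line_to([*HOLE,.105],max_speed=.03,force_limit=4);print(r,ctrl.read_tool_pos(),ctrl.read_wrist_force(),ctrl.read_time())
c=cam('top','t1')
cv2.imwrite('pics/t1b.png',cv2.resize(c['color'][110:240,90:260],None,fx=4,fy=4,interpolation=cv2.INTER_CUBIC)[:,:,::-1])
E
```

```text
False
0.011990449375337017 [0.32114348 0.3305642  0.08308918] [-1.2683034  -0.95612487  3.00616467]
0.011905862176700066 [-0.06593372  0.29279544  0.01639968] [0.36507481 0.28090388 0.13485715]
False [0.3652941  0.28097175 0.10515482] [-0.0192655   0.1039985  -0.09420624] 14.4083
```

Run:
```python
from h import *
P=np.array([.3211,.3305]);q=down(YAW+np.pi/2)
r=ctrl.line_to([*HOLE,.0842],max_speed=.03,force_limit=12);print(r,ctrl.read_tool_pos(),ctrl.read_wrist_force())
ctrl.pause(.4)
print(ctrl.read_wrist_force())
ctrl.line_to([*HOLE,.14],max_speed=.08)
ctrl.move_to([*P,.14],q)
c=cam('scene','s2');cv2.imwrite('pics/s2b.png',cv2.resize(c['color'][120:230,110:290],None,fx=4,fy=4,interpolation=cv2.INTER_CUBIC)[:,:,::-1])
r=ctrl.line_to([*P,.09],max_speed=.03,force_limit=5);print(r,ctrl.read_tool_pos(),ctrl.read_wrist_force(),ctrl.read_time())
```

```text
False [0.36474727 0.28057861 0.08390825] [-4.42569342 -2.9676715   3.56468897]
[-3.78933189 -2.41175354  3.98303307]
False [0.32116994 0.33055449 0.09013315] [-0.27494943 -0.51306146 -0.74626842] 18.7917
```

View pics/s2b.png

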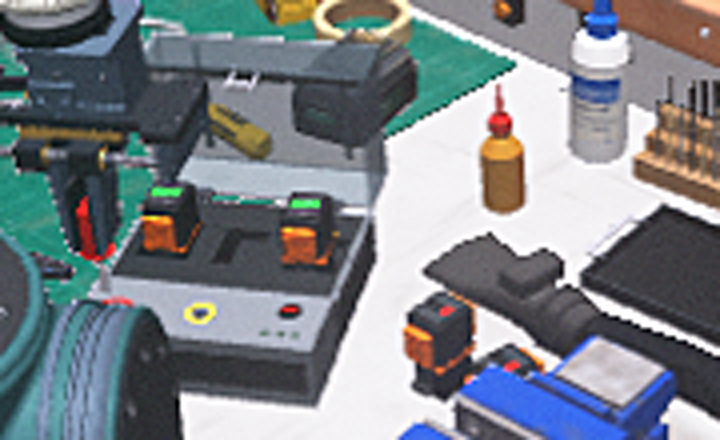

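The lid has sprung open and the pin is already partly back in its socket. I'll seat it, release, and photograph the open bays and flats.

Run:
```python
from h import *
P=np.array([.3211,.3305]);q=down(YAW+np.pi/2)
r=ctrl.line_to([*P,.0833],max_speed=.03,force_limit=8);print(r,ctrl.read_tool_pos(),ctrl.read_wrist_force())
ctrl.set_gripper(.036); ctrl.line_to([*P,.15],max_speed=.1)
ctrl.set_gripper(.09)
# camera over bays: tool = bay centre + .076 U would hit the lid; stay high
t=box(.03,0)
ctrl.move_to([*t,.30],q);ctrl.pause(.3);c=cam('wrist','w5');np.save('w5.npy',c,allow_pickle=True)
print(ctrl.read_time())
cv2.imwrite('pics/w5b.png',cv2.resize(c['color'][60:300],(800,375),interpolation=cv2.INTER_CUBIC)[:,:,::-1])
hsv=cv2.cvtColor(c['color'],cv2.COLOR_RGB2HSV);H,S,V=[hsv[...,i].astype(int) for i in range(3)]
def bl(n,m,z,a=15):
    k,l,s,ce=cv2.connectedComponentsWithStats(m.astype(np.uint8))
    for i in range(1,k):
        if s[i,4]>a:
            p=onz(c,*ce[i],z);d=p[:2]-O;print(n,s[i],p.round(4),'box',(d@U).round(4),(d@W).round(4))
bl('or',(H>7)&(H<18)&(S>140)&(V>90),.084)
bl('green',(H>45)&(H<75)&(S>110)&(V>120),.091)
bl('yel',(abs(H-29)<6)&(S>90)&(V>90),.055)
bl('red',((H<6)|(H>174))&(S>110)&(V>80),.055)
```

```text
True [0.32124317 0.33063626 0.08295868] [-0.65130942 -0.12341219  6.25874973]
22.6167
or [52  0 16  8 81] [0.4324 0.08   0.084 ] box -0.1487 -0.205
or [ 24  26  19  16 115] [0.4755 0.068  0.084 ] box -0.1191 -0.2386
or [ 98  41  25  15 167] [0.4444 0.1443 0.084 ] box -0.1035 -0.1577
or [ 82  78  20  14 109] [0.4886 0.1452 0.084 ] box -0.0661 -0.181
or [194 121  23   9 187] [0.4581 0.2728 0.084 ] box -0.022 -0.0574
or [293 122  23   9 181] [0.398  0.3666 0.084 ] box -0.0212 0.0539
or [197 163  21   7 118] [0.4974 0.298  0.084 ] box 0.0246 -0.0578
or [291 164  22   7 129] [0.4375 0.3915 0.084 ] box 0.0254 0.0532
or [111 245  12  12  53] [0.652  0.2567 0.084 ] box 0.1317 -0.1767
green [196 143   4   9  34] [0.4826 0.2786 0.091 ] box 0.0017 -0.066
green [202 143   5   9  40] [0.4785 0.2847 0.091 ] box 0.0016 -0.0586
green [209 143   5   9  40] [0.4744 0.2913 0.091 ] box 0.0017 -0.0508
green [296 144   5   9  36] [0.4218 0.3733 0.091 ] box 0.0024 0.0466
green [303 144   4   9  35] [0.4178 0.3798 0.091 ] box 0.0026 0.0541
green [309 144   5   9  39] [0.414  0.3862 0.091 ] box 0.0028 0.0616
yel [248  49  18  20  96] [0.3651 0.2807 0.055 ] box -0.0956 -0.0001
yel [ 66 280   6   6  17] [0.7533 0.218  0.055 ] box 0.1955 -0.2644
yel [314 295   9   5  17] [0.5798 0.5237 0.055 ] box 0.2168 0.0864
red [27  4  9 11 67] [0.4579 0.0365 0.055 ] box -0.1511 -0.2554
red [299  29  31  37 726] [0.3174 0.3314 0.055 ] box -0.108 0.0684
red [85 57  8 10 56] [0.4735 0.1177 0.055 ] box -0.0937 -0.1958
red [194  66  11   5  52] [0.4099 0.2303 0.055 ] box -0.0856 -0.0668
```

View pics/w5b.png

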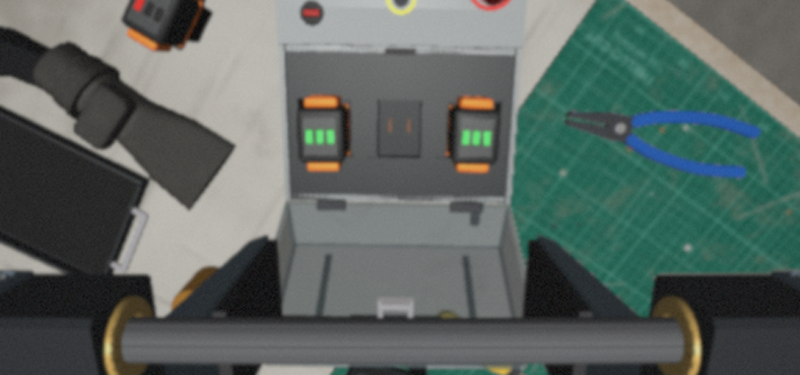

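The open box shows charged packs at (322,135) and (475,137) and the empty middle bay spanning (378–421, 100–157). I'll measure that bay at deck height.

Run:
```python
from h import *
c=np.load('w5.npy',allow_pickle=True).item()
g=cv2.cvtColor(c['color'],cv2.COLOR_RGB2GRAY).astype(int)
print('cols',g[130:155,232:282].mean(0).astype(int).tolist())
print('rows',g[112:178,246:250].mean(1).astype(int).tolist(), g[112:178,262:266].mean(1).astype(int).tolist())
for u,v in((241.7,142),(269.4,142),(255.6,123.5),(255.6,160.5)):
    p=onz(c,u,v,.046);d=p[:2]-O;print(p.round(4),(d@U).round(4),(d@W).round(4))
# deck/console side edges: row profile of the box sides
for v in(75,130,170): 
    r=g[v-2:v+3].mean(0);gr=np.abs(np.diff(r));print(v,[(i,int(gr[i])) for i in range(165,350) if gr[i]>14])
```

```text
cols [97, 97, 97, 97, 97, 97, 97, 96, 90, 78, 72, 78, 84, 84, 85, 85, 88, 90, 89, 86, 84, 84, 84, 84, 84, 84, 85, 85, 87, 90, 88, 86, 84, 84, 83, 80, 75, 79, 90, 96, 97, 96, 96, 96, 96, 96, 96, 96, 95, 95]
rows [107, 107, 106, 106, 107, 106, 105, 105, 104, 104, 102, 99, 93, 90, 89, 88, 88, 88, 88, 88, 87, 87, 88, 89, 91, 91, 93, 94, 93, 93, 92, 91, 88, 84, 84, 82, 83, 82, 83, 81, 83, 81, 81, 81, 82, 81, 75, 66, 69, 80, 87, 88, 89, 89, 88, 90, 87, 86, 88, 87, 87, 87, 84, 86, 84, 84] [106, 107, 106, 106, 106, 106, 105, 105, 104, 104, 103, 101, 94, 90, 88, 88, 87, 87, 88, 87, 87, 85, 87, 88, 89, 89, 88, 89, 89, 88, 89, 88, 87, 86, 83, 83, 82, 83, 82, 81, 82, 81, 81, 80, 80, 79, 76, 65, 63, 76, 86, 89, 88, 87, 87, 88, 88, 87, 87, 86, 85, 86, 84, 85, 84, 85]
[0.4564 0.3183 0.046 ] 0.0013 -0.0184
[0.4374 0.3474 0.046 ] 0.0013 0.0164
[0.4277 0.3205 0.046 ] -0.0215 -0.0009
[0.4666 0.3457 0.046 ] 0.0248 -0.001
75 [(194, 17), (195, 16), (203, 15), (204, 15)]
130 [(181, 15), (182, 31), (183, 28), (189, 15), (190, 15), (286, 14), (315, 15), (316, 14), (319, 19), (320, 15), (326, 22), (327, 27), (328, 16), (330, 17), (331, 25), (332, 15)]
170 [(183, 16), (184, 32), (185, 21), (323, 20), (324, 27), (325, 15), (327, 17), (328, 25), (329, 16)]
```

```bash
cat >> h.py <<'E'
YAW=np.radians(32.6);U=np.array([np.cos(YAW),np.sin(YAW)]);W=np.array([-U[1],U[0]]);MID=np.array([.4474,.3327])
def bay(k): return MID+.056*k*W
def find_tray(name):
    c=cam('wrist',name);V=c['color'].max(2);m=(V<70).astype(np.uint8);m[:95]=0;m[205:]=0;m[:,:130]=0;m[:,375:]=0
    m=cv2.morphologyEx(m,cv2.MORPH_OPEN,np.ones((7,7)))
    ct=max(cv2.findContours(m,0,2)[0],key=cv2.contourArea)
    P=np.array([onz(c,*p,.014)[:2] for p in ct[:,0]],np.float32)*1000
    r=cv2.minAreaRect(P);a=r[2]
    if r[1][0]>r[1][1]: a-=90
    print('tray',r,a,'box',cv2.boundingRect(ct));return np.array(r[0])/1000,np.radians(a)
def grab(p,a,z0,zup=.24,h=.055):
    ctrl.set_gripper(.085,25)
    ctrl.move_to([*p,zup],down(a));
    if ctrl.line_to([*p,z0+h],max_speed=.12,force_limit=10): print('BUMP',ctrl.read_tool_pos(),ctrl.read_wrist_force());return False
    ctrl.set_gripper(.03,30);ctrl.pause(.2)
    print('grip',ctrl.read_gripper_width(),ctrl.read_grasp_force(),ctrl.read_wrist_force().round(1))
    ctrl.line_to([*p,zup],max_speed=.12)
    print('lift',ctrl.read_gripper_width(),ctrl.read_grasp_force(),ctrl.read_wrist_force().round(1),ctrl.read_time());return True
def to_tray(name,ty,tx=-.015,h=.055):
    ctrl.move_to([.70,.01,.36],down(np.pi/2));ctrl.pause(.2);t,a=find_tray(name)
    x=np.array([np.cos(a),np.sin(a)]);p=t+tx*x+ty*np.array([-x[1],x[0]]);print('place',p)
    ctrl.move_to([*p,.17],down(a))
    r=ctrl.line_to([*p,.004+h+.0005],max_speed=.08,force_limit=8);print(r,ctrl.read_tool_pos(),ctrl.read_wrist_force().round(1))
    ctrl.set_gripper(.07);ctrl.line_to([*p,.2],max_speed=.15);print(ctrl.read_time())
E
python3 - <<'E'
from h import *
if grab(bay(-1),YAW,.018): to_tray('w6',0)
E
```

```text
grip 0.04023546992105064 30.0023593835067 [-3.3 -1.3 11. ]
lift 0.03962888170871934 29.998868443071842 [-0.5 -1.  -3.4] 28.3083
tray ((687.3201293945312, 47.86762237548828), (111.06233978271484, 245.5997314453125), 5.206253528594971) 5.206253528594971 box (199, 102, 162, 84)
place [0.67238201 0.0465065 ]
True [0.67224852 0.04652127 0.05964502] [-2.6  0.3  7.4]
34.4167
```

Run:
```python
from h import *
ctrl.move_to([.70,.01,.36],down(np.pi/2));ctrl.pause(.2);find_tray('w7')
a=[cv2.imread(f'pics/{n}.png')[60:260] for n in('w6','w7')];cv2.imwrite('pics/w67.png',cv2.resize(np.hstack(a),(800,156)))
```

```text
tray ((685.9675903320312, 45.424072265625), (115.02393341064453, 251.05755615234375), 5.082144737243652) 5.082144737243652 box (199, 100, 163, 87)
```

View pics/w67.png

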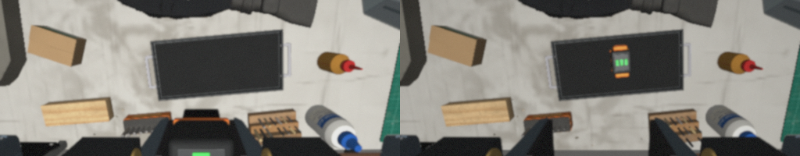

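Run:
```python
from h import *
w=np.load('w2.npy',allow_pickle=True).item();s=ctrl.camera('scene')
for z in(.08,.1,.12,.14,.16): print(z,onz(w,128*1.28,90*1.28,z)[:2].round(3),onz(s,130+400*.325,140+197*.325,z)[:2].round(3))
grab(bay(1),YAW,.018) and to_tray('w8',-.07)
ctrl.move_to([.70,.01,.36],down(np.pi/2));ctrl.pause(.2);find_tray('w9')
cv2.imwrite('pics/w9b.png',cv2.imread('pics/w9.png')[60:260])
```

```text
0.08 [ 0.479 -0.015] [0.513 0.019]
0.1 [ 0.475 -0.011] [0.494 0.003]
0.12 [ 0.471 -0.007] [ 0.475 -0.013]
0.14 [ 0.468 -0.002] [ 0.456 -0.029]
0.16 [0.464 0.002] [ 0.437 -0.045]
grip 0.04009442033159261 29.998371955007315 [-0.8 -1.2  9.8]
lift 0.04055149907983693 29.993728324770927 [ 0.4  0.  -2.3] 42.325
tray ((687.350830078125, 47.68573760986328), (111.27027893066406, 245.507080078125), 5.212485313415527) 5.212485313415527 box (199, 102, 162, 84)
place [ 0.67877233 -0.02338753]
True [ 0.67867516 -0.02337484  0.05965515] [-1.4 -0.4  6.4]
48.7083
tray ((686.4443969726562, 45.25530242919922), (114.93790435791016, 251.1498260498047), 5.373898029327393) 5.373898029327393 box (199, 100, 163, 87)
```

View pics/w9b.png

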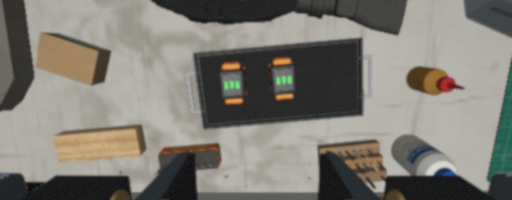

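Both charged packs are upright in the tray. Now the flat packs.

```bash
cat >> h.py <<'E'
def insert(k,h,d=0,e=0):
    p=bay(k)+d*W+e*U
    ctrl.move_to([*p,.15],down(YAW))
    r=ctrl.line_to([*p,.018+h],max_speed=.05,force_limit=8)
    print('insert',r,ctrl.read_tool_pos().round(4),'zpack',(ctrl.read_tool_pos()[2]-h).round(4),ctrl.read_wrist_force().round(1),ctrl.read_time())
E
python3 - <<'E'
from h import *
ctrl.move_to([.47,.11,.32],down(YAW+np.pi/2))
if grab(np.array([.4699,.1347]),np.radians(3.3),0,h=.056): insert(0,.056)
E
```

```text
grip 0.04014101029221703 29.993322920054197 [-1.8 -1.  12.2]
lift 0.04012004131527415 29.9881773814559 [ 0.2 -0.2 -1.5] 57.875
insert True [0.4474 0.3327 0.0746] zpack 0.0186 [-1.3  0.   6.9] 60.2
```

```bash
cat >> h.py <<'E'
def release_press(k):
    p=bay(k)
    ctrl.set_gripper(.075);ctrl.line_to([*p,.15],max_speed=.12);ctrl.set_gripper(.0,20)
    r=ctrl.line_to([*p,.1085],max_speed=.04,force_limit=12);print('press',r,ctrl.read_tool_pos()[2]-.019-.073,ctrl.read_wrist_force().round(1))
    ctrl.line_to([*p,.24],max_speed=.15)
E
python3 - <<'E'
from h import *
release_press(0)
if grab(np.array([.4562,.0577]),np.radians(-6.6),0,h=.061): insert(-1,.061)
E
```

```text
press True 0.018277867061142136 [-1.9 -0.   9.7]
grip 0.039969126188149615 30.170108266174793 [-3.8 -1.2 15.1]
lift 0.03998420835767957 30.02120777964592 [-0.7 -0.4 -2.4] 71.4083
insert True [0.4775 0.2855 0.0796] zpack 0.0186 [-1.  -0.7  7.7] 73.725
```

Run:
```python
from h import *
release_press(-1)
t=MID+.03*U
ctrl.move_to([*t,.30],down(YAW+np.pi/2));ctrl.pause(.3);c=cam('wrist','w10');np.save('w10.npy',c,allow_pickle=True)
cv2.imwrite('pics/w10b.png',cv2.resize(c['color'][0:290,100:400],(620,600),interpolation=cv2.INTER_CUBIC)[:,:,::-1])
s=ctrl.camera('scene');print(onz(s,198,142,.05),ctrl.read_time())
```

```text
press True 0.018255975467132785 [-1.9 -1.   9.7]
[0.66489621 0.43505229 0.05      ] 79.9917
```

View pics/w10b.png

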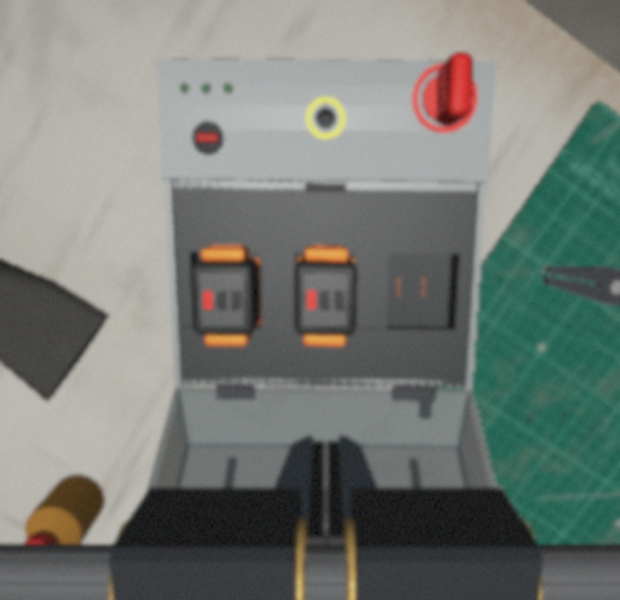

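Both flats are home in the bays with tabs front and back, and the pin stands in its socket. Now I'll close the lid.

Run:
```python
from h import *
q=down(YAW+np.pi/2);P=lambda x,z:[*(MID+x*U),z]
ctrl.set_gripper(0,20)
ctrl.move_to(P(.21,.30),q)
print(ctrl.line_to(P(.21,.138),max_speed=.12,force_limit=8),ctrl.read_wrist_force().round(1))
def go(x,z,v=.06,f=20):
    r=ctrl.line_to(P(x,z),max_speed=v,force_limit=f);print((round(x,3),round(z,3)),r,ctrl.read_wrist_force().round(1));return r
hx=.058
if not go(.106,.138):
    for th in(1.1,.9,.7,.5,.35,.2):
        r=np.interp(th,[.5,1.25],[.112,.055])
        if go(hx-r*np.cos(th)+.052*np.sin(th)+.016,.05+r*np.sin(th)+.052*np.cos(th)+.019):break
print(ctrl.read_tool_pos(),ctrl.read_time())
c=cam('scene','s3');cv2.imwrite('pics/s3b.png',cv2.resize(c['color'][110:230,100:300],None,fx=3,fy=3)[:,:,::-1])
```

```text
False [ 0.  -0.9  0.4]
(0.106, 0.138) True [3.4 1.6 1.7]
[0.59289002 0.4258013  0.13953743] 83.3
```

View pics/s3b.png

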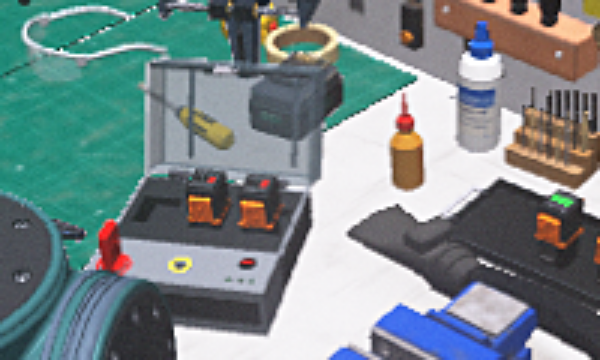

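Contact is where expected (finger behind the lid's edge); the stop was from the strut's damping, so I'll push slower.

Run:
```python
from h import *
P=lambda x,z:[*(MID+x*U),z]
def go(x,z,v=.025,f=30):
    r=ctrl.line_to(P(x,z),max_speed=v,force_limit=f);print((round(x,3),round(z,3)),r,ctrl.read_wrist_force().round(1),ctrl.read_time());return r
hx=.058
def run():
    if go(.106,.138): return
    for th in(1.1,.9,.7,.5,.35,.2):
        r=np.interp(th,[.5,1.25],[.112,.055])
        if go(hx-r*np.cos(th)+.052*np.sin(th)+.016,.05+r*np.sin(th)+.052*np.cos(th)+.019,.04):return
run()
print(ctrl.read_tool_pos(),ctrl.read_time())
c=cam('scene','s4');cv2.imwrite('pics/s4b.png',cv2.resize(c['color'][110:230,100:300],None,fx=3,fy=3)[:,:,::-1])
```

```text
(0.106, 0.138) False [ 6.7  4.9 13.3] 86.175
(np.float64(0.09), np.float64(0.152)) False [ 1.7  1.6 -0.2] 86.85
(np.float64(0.064), np.float64(0.165)) False [1.8 0.6 2.8] 87.7333
(np.float64(0.033), np.float64(0.171)) False [1.  0.  2.1] 88.6583
(np.float64(0.001), np.float64(0.168)) False [1.5 0.2 1.9] 89.6333
(np.float64(-0.013), np.float64(0.156)) False [0.3 0.8 0.7] 90.25
(np.float64(-0.025), np.float64(0.142)) False [-0.4  0.4  1.7] 90.8667
[0.42595217 0.31895076 0.14220942] 90.8667
```

View pics/s4b.png

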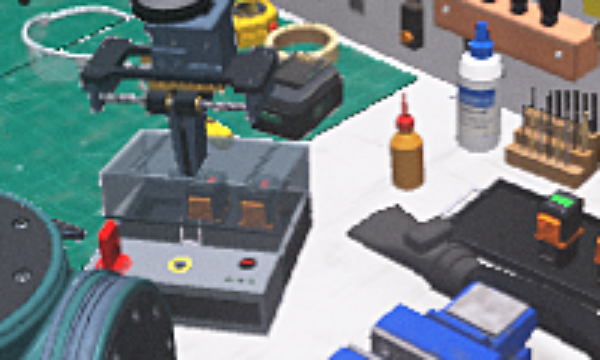

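The lid is nearly shut with the fingers on top near the front edge. Final press:

Run:
```python
from h import *
P=lambda x,z:[*(MID+x*U),z]
print(ctrl.line_to(P(-.033,.127),max_speed=.03,force_limit=25),ctrl.read_tool_pos(),ctrl.read_wrist_force().round(1))
for z in(.124,.122,.1205,.119,.118):
    r=ctrl.line_to(P(-.036,z),max_speed=.015,force_limit=25);print(z,r,ctrl.read_tool_pos()[2].round(4),ctrl.read_wrist_force().round(1))
    if r:break
ctrl.pause(.3)
ctrl.line_to(P(-.036,.30),max_speed=.1);ctrl.pause(1);print(ctrl.read_time())
c=cam('scene','s5');a=c['color'][110:230,100:300]
t=ctrl.camera('top')['color'][110:230,90:290]
cv2.imwrite('pics/s5b.png',cv2.resize(np.hstack([a,t]),(800,240),interpolation=cv2.INTER_CUBIC)[:,:,::-1])
```

```text
False [0.41922418 0.31469772 0.12668982] [-1.8 -1.2  2.4]
0.124 False 0.1239 [1.5 0.5 1.3]
0.122 False 0.1217 [-1.9 -0.2  3.1]
0.1205 False 0.1205 [-4.8 -3.6  8.7]
0.119 False 0.1192 [-9.6 -6.1 19.2]
0.118 False 0.1183 [-13.7  -8.6  24.6]
96.3667
```

View pics/s5b.png

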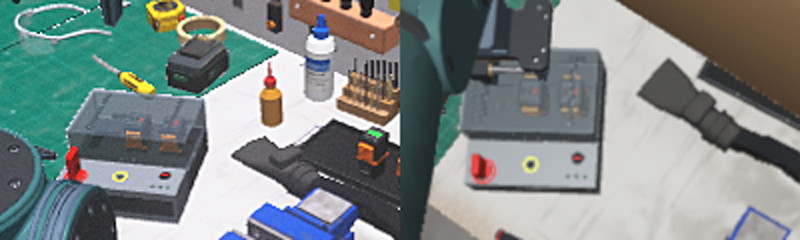

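Run:
```python
from h import *
ctrl.move_to([*(MID-.036*U),.36],down(YAW+np.pi/2));ctrl.pause(1)
a=cv2.imread('pics/scene0.png');b=cam('scene','s6')['color'][:,:,::-1]
g=lambda i:cv2.cvtColor(np.ascontiguousarray(i[150:195,135:208]),cv2.COLOR_BGR2GRAY).astype(np.float32)
h=cv2.createHanningWindow((73,45),cv2.CV_32F)
print('shift',cv2.phaseCorrelate(g(a),g(b),h))
ctrl.finish_job();print(ctrl.read_time())
```

```text
shift ((0.28703143804541753, 0.5281554052459896), 0.880107585200557)
the job is handed in; nothing more can be done
the job is handed in; nothing more can be done
```

The job is handed in. By the pictures and force readings, the lid is shut, the pin is in its park socket, both charged packs are in the tray and both flat packs sit home in bays; the verdict was not shown to me.

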